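# Put the clockmaker's lathe into third gear

## Robot

A 6-joint arm with a two-finger parallel gripper is mounted at the origin on the work surface. World frame = base frame: x ahead of the robot, y to its left, z up, the work surface at z = 0. Lengths are in m, angles in rad, forces in N, time in s.
With the tool pointing down it reaches from about 0.3 to 0.775 m from the base axis. Payload 14.6 kg.
Tool frame: the origin (TCP) lies at the very end of the fingers, on their centre line; the grasp point (between the pads) lies 19 mm behind it (ctrl.grasp_offset is the distance from the TCP to the grasp point, in m); z points along the fingers, y is the line along which they close (so a half turn about z gives the same grasp; the last joint's range is limited). The gripper opens to 94 mm and grips with 3 to 60 N. Pads are 16 mm wide; open, the fingers measure 119 mm over their backs; the gripper's body (75 mm by 177 mm) begins 78 mm behind the grasp point.
Start: joints at [-1.339, 0.3, 1.521, -0, 1.321, -0.067], TCP at [0.162, -0.526, 0.205] pointing down, gripper open.
Joint ranges: [-3.03, 3.03], [-0.79, 2.21], [0.23, 2.52], [-1.04, 4.18], [0, 3.07], [-2.55, 2.55]. Speed limits (rad/s): [2.22, 2.22, 2.57, 3.14, 3.14, 3.14].

## Interface

Orientations are given as [roll, pitch, yaw] about the fixed x, y, z axes, in that order (R = Rz(yaw) Ry(pitch) Rx(roll)).
In Python, from station import ctrl gives the robot as it stands.
- The arm moves only by the tool step_arm, never from a script. Its argument "plan" is a list that holds one entry, the list of rows, each a list of 6 numbers: the shift along the tool's x, y, z in units of 30 mm (1.0 is 30 mm), then the turn, a rotation vector about the tool's x, y, z in units of 6 degrees (1.0 is 6 degrees). In form: [[[dx, dy, dz, wx, wy, wz], ...]]. A call has 1 to 8 rows; each row is the pose to reach, as a shift and turn from the pose commanded when the call began, along the tool's axes at that moment; what a row does not reach only later rows make up. A row lasts 1/12 s, in which the tool goes at most 41.7 mm and 7.16 degrees, less where a joint would pass 70% of its speed; a pose out of reach is approached as far as the arm can. A call with a gripper value outside its range is refused whole. "grip" is the opening, from 0 (shut) to 1 (fully open), set as the call begins (left out, the last holds). The fingers move at their own pace and stop on an object; "squeeze" is the grip in N (left out, the last holds). Time passes only in rows, so rows that repeat a pose let the fingers close. It gives the time, the measured TCP pose, the force, the opening and the grip force at its end, in the units of the state.
- ctrl.get_obs(): the state, without advancing time (a new reading comes with each control period).
- ctrl.camera(name): name is "scene" or "top" or "wrist"; returns the picture (400x640x3 uint8, red, green, blue); there is no depth.
- ctrl.camera_model(name): a dict with "intrinsics" (3x3 intrinsics, pixels), "R" (3x3) and "t" (3): a world point X has camera coordinates R X + t; the wrist camera has in their place "tool_from_camera" (4x4, takes a point from camera to tool coordinates, whose origin is the TCP and whose axes are the flange's). Camera axes: x right, y down, z forward; pixel columns grow to the right and rows downward; lengths in m; the calibration is good to about 2 mm. The wrist camera is an equidistant fisheye: a pixel r from the principal point sees the ray r / f radians off the axis. A picture is of the moment at which its call begins: read the wrist's pose just before it. camera_model takes no time and is no camera call.
- ctrl.hand_in(): hands the job in; it is judged then, once.
Trained networks look in the newest picture that a camera, given by its name, has taken for a name from the list of things; names that differ only in an ending like _2 or _b are one class to them, and where a whole thing is asked for, a point or a joint stands for the part that bears it (a point fixed in the world has none). Each returns a list of dicts, best first, with "confidence" (0 to 1); they miss things now and then, are a little off and sometimes report something else, mostly with a low value. They report only what shows in the picture. A call takes as long as a camera call.
- ctrl.masks_of(query, camera): "pixels" (400x640 bool, what is visible of it) and "at" ([column, row] in pixels, amid what is visible of it).
- ctrl.place_of(query, camera): "at" ([column, row] in pixels: a listed point, or the origin of a listed thing).
The state is a dict: "time_s": time; "qpos": joint angles; "joint_vel": joint speeds; "tau": joint torques, N m; "ee_pos": TCP position; "eef_rot": TCP orientation; "force": force on the tool from outside, world axes, zero at the start; "moment": the same for the moment, N m; "grip_width": finger opening in m; "grip_force": force on a finger pad.
Only numpy, scipy, OpenCV 4.12 (cv2) and the standard library are available. Lean on these libraries where they do the work, as an engineer would, in place of code of your own. Each camera call takes 0.05 s, during which the arm holds its last target. There are 200 camera calls.

## Task

Put the small green lathe into third gear: with the closed fingertips push its red-knobbed gear lever along the H-shaped gate to neutral, across to the right-hand lane, and then forward, away from the robot, fully home into the third slot (the one with three yellow studs), without letting it dip into the fourth slot. Push the knob gently and only from its sides; do not grasp it, and do not disturb the clock, tools and other things on the bench. Leave the lever standing in third gear and take the hand away.

Things in the scene. Friction and masses are not known exactly. Their poses are not given: they have to be found in the camera images.
- lathe: small green bench lathe, bolted down. Origin on the bench under the centre of its gear box; x forward (away from the robot at yaw 0), y left, z up. Gear box 150 x 150 mm, 100 mm tall, centred on the origin, with the H gate in its grey top plate. Bed, headstock and tailstock lie beyond it, x = 75 to 210 mm, y = -230 to +240 mm, all below 145 mm
- gate (a point): centre of the H gate at the plate's top face, 100 mm above the lathe's origin: two lanes along lathe x at y = +24 mm (left) and -24 mm (right), each 18 mm wide and 68 mm long, joined by a cross channel 24 mm wide at x = 0, its inner corners rounded (8 mm). Slots by studs: front (+x) left 1 white, rear left 2 white, front right 3 yellow (third), rear right 4 white
- slot3 (a point): mid-length of the third slot at the plate's top face, 100 mm above the bench, at lathe x = 27, y = -24 mm
- shift (a joint): fore-and-aft tilt of the gear lever, rad: 0 neutral, + leans forward (lathe +x), stops at -0.36 and 0.36. It can cross lanes only within about 0.08 of 0. The pivot lies 30 mm above the lathe's origin; from upright the lever is tilted by across about lathe x, then by shift about lathe y
- across (a joint): sideways tilt of the gear lever, rad: + leans right (lathe -y), stops at -0.36 and 0.36; left lane about -0.34, right lane (third, fourth) about +0.34. Long fore-and-aft moves are possible only beyond about 0.28 either way. Both tilts are held by friction only (about 1.5 N at the knob): the lever stays where it is left. Stops and gate are rigid
- knob (a point): centre of the red ball knob, 40 mm in diameter, on a 12 mm steel shaft; 150 mm from the pivot: 180 mm above the bench upright, 160 to 180 mm when tilted. To be pushed level, at its side
- alarm_clock: red twin-bell alarm clock, 90 mm across, 45 mm deep, about 125 mm tall; origin under its centre; to be left alone
- oil_bottle: small amber oil bottle, 36 mm diameter, 85 mm tall; origin under its centre; to be left alone
- screwdriver: blue-handled screwdriver lying flat, 140 mm long along its x; origin under its middle; to be left alone
- loupe: black eye loupe, a cup 38 mm across and 30 mm tall; origin under its centre; to be left alone
- parts_tin: flat round orange tin, 64 mm across, 22 mm tall; origin under its centre; to be left alone
- gear_wheel: brass clock wheel lying flat, 48 mm across and 6 mm thick with a 10 mm steel arbor, 20 mm tall in all; origin under its centre; to be left alone

How it is judged:
By the outcome, as a careful person would: the job done as asked, in the order asked, and still so for the second after the job is handed in, with the robot touching nothing.
It also fails if it takes over 58 s, if anything falls off the work surface, if the arm or the gripper's body presses on something with over 40 N, if the wrist force passes 120 N, or if a joint passes its speed limit or range.

## Working session

There is one attempt and no reset: what is moved stays moved. The work goes in short steps, Python scripts to look and compute and a tool call to move; the robot and the scene stay as the last step left them, time stands still between calls to the robot, and variables do not carry over. Pictures are saved under pics/ and viewed, at most 10 in all, crops included, and the job is handed in when it is done.

Besides the shell and the picture viewer there is one more tool, called after "Call:" as a command line: name --argument value ..., lists and objects as JSON in quotes. step_arm: Moves the arm, as the interface text tells. Its arguments: {"type":"object","properties":{"plan":{"type":"array","items":{"type":"array","items":{"type":"array","items":{"type":"number"}}}},"grip":{"type":"number"},"squeeze":{"type":"number"}},"required":["plan"]}

```bash
mkdir -p pics
cat > h.py <<'E'
import numpy as np,cv2
from station import ctrl
def shot(c,f=None):
    im=ctrl.camera(c)
    if f: cv2.imwrite('pics/'+f,im[:,:,::-1])
    return im
def ray(c,uv):
    m=ctrl.camera_model(c);K=np.array(m['intrinsics']);R=np.array(m['R']);t=np.array(m['t'])
    return -R.T@t, R.T@np.linalg.inv(K)@np.array([*uv,1.])
def onz(c,uv,z):
    o,d=ray(c,uv);return o+d*(z-o[2])/d[2]
def proj(c,X):
    m=ctrl.camera_model(c);p=np.array(m['intrinsics'])@(np.array(m['R'])@np.array(X)+np.array(m['t']));return p[:2]/p[2]
def tri(l):
    A=0;b=0
    for c,uv in l:
        o,d=ray(c,uv);d/=np.linalg.norm(d);P=np.eye(3)-np.outer(d,d);A=A+P;b=b+P@o
    return np.linalg.solve(A,b)
E
python3 - <<'E'
from h import *
np.set_printoptions(precision=4,suppress=True)
a=shot('scene','s.png');b=shot('top','t.png')
for q in ['knob','gate','slot3','lathe']:
    P={}
    for c in ['scene','top']:
        r=ctrl.place_of(q,c)[:2]
        print(q,c,[(x['at'],x['confidence']) for x in r])
        if r:P[c]=r[0]['at']
    if len(P)==2: print(tri(list(P.items())))
for c in ['scene','top']:
    print(c,[(x['at'],x['confidence'],x['pixels'].sum()) for x in ctrl.masks_of('knob',c)[:2]])
o=ctrl.get_obs();print(o['ee_pos'],o['eef_rot'],o['time_s'])
print(-np.array(ctrl.camera_model('top')['R']).T@ctrl.camera_model('top')['t'])
E
```

```text
knob scene [([392.0, 169.5], 0.67)]
knob top [([243.0, 169.1], 0.64)]
[0.5813 0.1555 0.1613]
gate scene [([357.1, 192.4], 0.86)]
gate top [([266.3, 199.8], 0.61)]
[0.5278 0.1144 0.106 ]
slot3 scene [([360.2, 203.2], 0.88)]
slot3 top [([282.5, 192.7], 0.64)]
[0.5458 0.0839 0.1071]
lathe scene [([354.2, 223.5], 0.71)]
lathe top [([266.4, 206.4], 0.89), ([331.3, 224.5], 0.59)]
[0.5232 0.1212 0.0046]
scene [([387.1, 172.1], 0.87, np.int64(493)), ([390.0, 173.0], 0.2, np.int64(420))]
top [([245.8, 176.2], 0.64, np.int64(506))]
[ 0.1619 -0.5256  0.2055] [3.1415 0.     0.2988] 0.6
[0.4463 0.0539 1.078 ]
```

View pics/s.png

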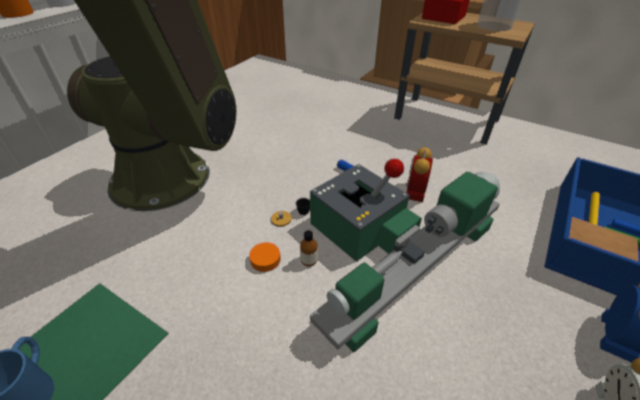

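View pics/t.png

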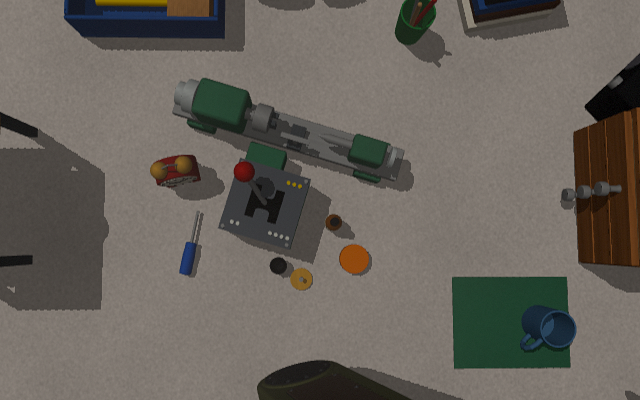

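The lever stands in first: the knob is at about (244,171) in the top view, at the front left of the gate. The three yellow studs are at (294,184), and the clock is left of the knob at (175,171). Next I'll crop the plate to fit the lathe's pose.

Run:
```python
from h import *
im=cv2.imread('pics/t.png')[150:260,205:325]
cv2.imwrite('pics/c.png',cv2.resize(im,None,fx=5,fy=5,interpolation=cv2.INTER_CUBIC))
np.set_printoptions(precision=4,suppress=True)
P=[]
for c,f in [('scene','s.png'),('top','t.png')]:
    m=cv2.imread('pics/'+f).astype(int);r=((m[:,:,2]>90)&(m[:,:,1]<60)&(m[:,:,0]<60)).astype(np.uint8)
    n,l,s,ce=cv2.connectedComponentsWithStats(r)
    print(c,[(s[i],ce[i]) for i in range(1,n) if s[i][4]>60])
```

```text
scene [(array([ 10,   0,  21,  17, 242], dtype=int32), array([19.9793,  6.9091])), (array([385, 159,  18,  13, 148], dtype=int32), array([394.9459, 164.9392])), (array([252, 263,  25,   8, 100], dtype=int32), array([263.63, 266.93]))]
top [(array([624, 112,  14, 153, 775], dtype=int32), array([631.3419, 193.6748])), (array([234, 162,  14,  15, 156], dtype=int32), array([240.8526, 169.2308]))]
```

View pics/c.png

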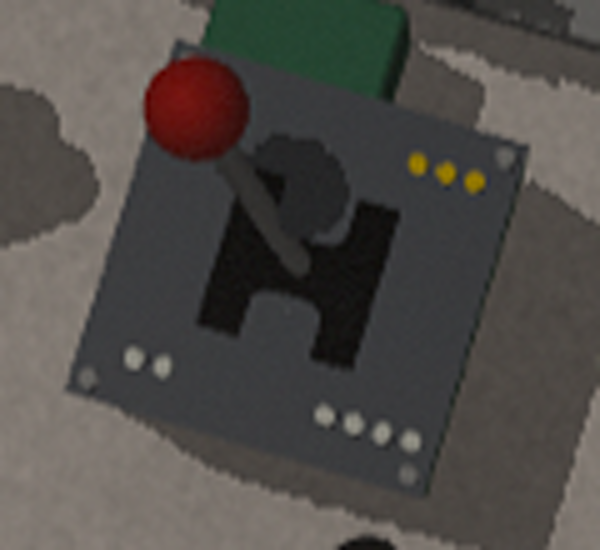

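The crop shows the plate corners at about (175,42), (528,148), (428,495) and (68,390), and the knob centre at (197,108). I'll compute the poses from these.

```bash
cat >> h.py <<'E'
np.set_printoptions(precision=4,suppress=True)
px=lambda p:(np.array(p)+.5)/5-.5+[205,150]
C=np.array([onz('top',px(p),.1) for p in [(175,42),(528,148),(428,495),(68,390)]])
L=np.array([[75,75],[75,-75],[-75,-75],[-75,75]])/1000
G=C.mean(0)[:2]
w=((C[:,:2]-G)@np.array([1,1j]))@np.conj(L@np.array([1,1j]))
YAW=np.angle(w); SC=abs(w)/(L**2).sum()
Rl=np.array([[np.cos(YAW),-np.sin(YAW)],[np.sin(YAW),np.cos(YAW)]])
def knob(sh,ac):
    # up, tilt across about x, then shift about y (lathe frame)
    from scipy.spatial.transform import Rotation as Ro
    v=(Ro.from_euler('y',sh)*Ro.from_euler('x',ac)).apply([0,0,.15]) 
    return np.r_[G+Rl@v[:2],.03+v[2]]
def lat(X): return Rl.T@(np.array(X)[:2]-G)
E
python3 - <<'E'
from h import *
print(G,YAW,SC,C)
k=tri([('top',px((197,108))),('scene',(394.5,168))]);print(k,lat(k))
for s,a in [(.36,-.34),(0,-.34),(0,0),(0,.34),(.36,.34)]:
    X=knob(s,a);print(s,a,X,lat(X),proj('top',X),proj('scene',X))
for q in ['alarm_clock','oil_bottle','screwdriver','loupe','parts_tin','gear_wheel']:
    r=ctrl.place_of(q,'top')
    if r: X=onz('top',r[0]['at'],0);print(q,X,lat(X))
E
```

```text
[0.5242 0.1196] -0.28485496698377494 0.9902752603279612 [[0.6162 0.1709 0.1   ]
 [0.5733 0.0274 0.1   ]
 [0.4326 0.0677 0.1   ]
 [0.4748 0.2123 0.1   ]]
[0.5811 0.1553 0.1647] [0.0446 0.0502]
0.36 -0.34 [0.5861 0.1536 0.1623] [0.0498 0.05  ] [244.7094 168.0759] [395.5803 170.2146]
0 -0.34 [0.5383 0.1676 0.1714] [-0.    0.05] [236.4546 192.6072] [377.3234 155.8217]
0 0 [0.5242 0.1196 0.18  ] [0. 0.] [261.7592 199.7256] [360.9822 161.8527]
0 0.34 [0.5102 0.0716 0.1714] [ 0.   -0.05] [287.7026 207.629 ] [342.7822 175.5833]
0.36 0.34 [0.558  0.0576 0.1623] [ 0.0498 -0.05  ] [295.2258 182.9117] [361.2733 191.6567]
alarm_clock [0.5941 0.3137 0.    ] [0.0125 0.206 ]
oil_bottle [ 0.488  -0.0233  0.    ] [ 0.0053 -0.1473]
screwdriver [0.4464 0.2851 0.    ] [-0.1212  0.137 ]
loupe [0.3955 0.0945 0.    ] [-0.1164 -0.0603]
parts_tin [ 0.409  -0.0704  0.    ] [-0.0572 -0.2147]
gear_wheel [0.3649 0.0432 0.    ] [-0.1314 -0.1181]
```

```bash
cat >> h.py <<'E'
from scipy.spatial.transform import Rotation as Ro
def go(lx,ly,z):
    o=ctrl.get_obs();R=Ro.from_euler('xyz',o['eef_rot'])
    T=np.r_[G+Rl@[lx,ly],z]
    d=R.inv().apply(T-o['ee_pos'])/.03
    w=(R.inv()*Ro.from_euler('xyz',[np.pi,0,YAW])).as_rotvec()/np.radians(6)
    print('t',o['time_s'],'lat',lat(o['ee_pos']),o['ee_pos'],'F',o['force'],'| target',T,'d',d.round(2),'w',w.round(2))
E
python3 -c "
from h import *
go(.11,.05,.26);print(ctrl.get_obs()['eef_rot'])"
```

```text
t 0.9 lat [-0.1664 -0.721 ] [ 0.1619 -0.5256  0.2055] F [0.3331 0.3862 0.5756] | target [0.6438 0.1367 0.26  ] d [ 21.85 -16.37  -1.82] w [ 0.   -0.    5.57]
[ 3.1416 -0.      0.2988]
```

Call:
step_arm --plan '[[[0, 0, -0.9, 0, 0, 0], [0, 0, -1.82, 0, 0, 0.5], [1.2, -0.9, -1.82, 0, 0, 1.5], [2.3, -1.7, -1.82, 0, 0, 2.5], [3.4, -2.5, -1.82, 0, 0, 3.5], [4.5, -3.3, -1.82, 0, 0, 4.5], [5.6, -4.1, -1.82, 0, 0, 5.57], [6.5, -4.9, -1.82, 0, 0, 5.57]]]' --grip 0 --squeeze 5

```text
time_s: 1.57
ee_pos: [0.3059, -0.3261, 0.2602]
eef_rot: [3.141, -0.0, -0.291]
force: [0.7, -0.5, 0.8]
grip_width: 0.0441
grip_force: 0.0
```

```bash
python3 -c "
from h import *
go(.11,.05,.26);print(ctrl.get_obs()['grip_width'])"
```

```text
t 1.5667 lat [-0.0843 -0.4891] [ 0.3059 -0.3261  0.2602] F [ 0.6642 -0.5157  0.7778] | target [0.6438 0.1367 0.26  ] d [  6.36 -18.01   0.  ] w [ 0.   -0.   -0.06]
0.0440530781783918
```

Call:
step_arm --plan '[[[0.4, -1.15, 0, 0, 0, 0], [0.8, -2.3, 0, 0, 0, 0], [1.2, -3.45, 0, 0, 0, 0], [1.6, -4.6, 0, 0, 0, 0], [2.0, -5.75, 0, 0, 0, 0], [2.4, -6.9, 0, 0, 0, 0], [2.8, -8.05, 0, 0, 0, 0], [3.2, -9.1, 0, 0, 0, 0]]]'

```text
time_s: 2.23
ee_pos: [0.4746, -0.0907, 0.2603]
eef_rot: [-3.142, -0.0, -0.284]
force: [0.7, -0.7, 0.5]
grip_width: 0.0006
grip_force: 0.0
```

Call:
step_arm --plan '[[[0.4, -1.15, 0, 0, 0, 0], [0.8, -2.3, 0, 0, 0, 0], [1.2, -3.45, 0, 0, 0, 0], [1.6, -4.6, 0, 0, 0, 0], [2.0, -5.75, 0, 0, 0, 0], [2.4, -6.9, 0, 0, 0, 0], [2.8, -8.05, 0, 0, 0, 0], [3.15, -8.9, 0, 0, 0, 0]]]'

```text
time_s: 2.9
ee_pos: [0.6402, 0.1397, 0.2597]
eef_rot: [-3.141, 0.0, -0.283]
force: [0.0, -0.2, 0.3]
grip_width: 0.0006
grip_force: 0.0
```

```bash
python3 -c "
from h import *
go(.11,.05,.155);print(ctrl.get_obs()['grip_width'])
shot('top','t2.png')
im=cv2.imread('pics/t2.png')[130:260,185:325]
cv2.imwrite('pics/c2.png',cv2.resize(im,None,fx=4,fy=4))"
```

```text
t 2.9 lat [0.1056 0.0519] [0.6402 0.1397 0.2597] F [ 0.0289 -0.1838  0.2671] | target [0.6438 0.1367 0.155 ] d [0.15 0.06 3.49] w [-0.    0.    0.01]
0.0005607276851055578
```

View pics/t2.png

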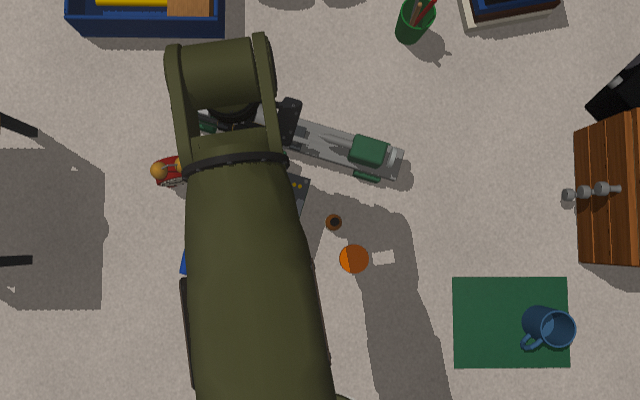

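The arm hides the lathe from the top camera, so I'll use the scene camera from here. Lowering in front of the knob.

Call:
step_arm --plan '[[[0.15, 0.06, 0.9, 0, 0, 0], [0.15, 0.06, 1.8, 0, 0, 0], [0.15, 0.06, 2.7, 0, 0, 0], [0.15, 0.06, 3.2, 0, 0, 0], [0.15, 0.06, 3.49, 0, 0, 0], [0.15, 0.06, 3.49, 0, 0, 0]]]'

```text
time_s: 3.45
ee_pos: [0.6426, 0.134, 0.1535]
eef_rot: [3.14, 0.003, -0.285]
force: [0.1, 0.6, -0.5]
grip_width: 0.0002
grip_force: 0.0
```

```bash
python3 -c "
from h import *
go(.08,.05,.155)
go(.03,.05,.155)
shot('scene','s2.png')
im=cv2.imread('pics/s2.png')[100:260,280:500]
cv2.imwrite('pics/c2.png',cv2.resize(im,None,fx=3,fy=3))"
```

```text
t 3.45 lat [0.1095 0.0471] [0.6426 0.134  0.1535] F [ 0.1139  0.6014 -0.4803] | target [0.615  0.1451 0.155 ] d [-0.98 -0.1  -0.05] w [0.01 0.02 0.  ]
t 3.45 lat [0.1095 0.0471] [0.6426 0.134  0.1535] F [ 0.1139  0.6014 -0.4803] | target [0.5671 0.1591 0.155 ] d [-2.65 -0.1  -0.04] w [0.01 0.02 0.  ]
```

View pics/c2.png

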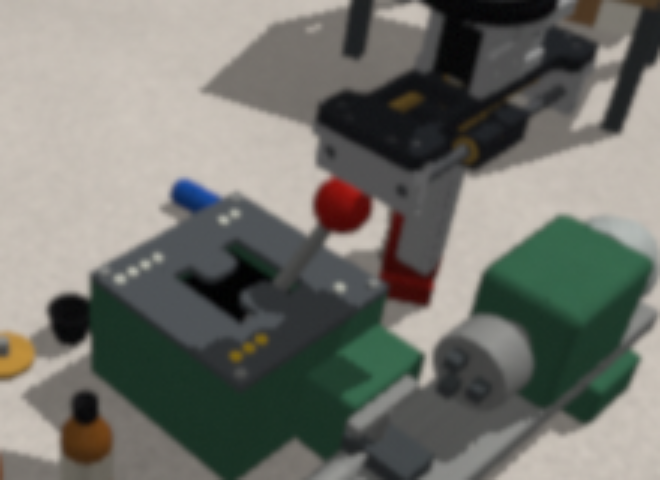

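The fingers are in front of the knob, between it and the headstock, clear of both. Pushing back to neutral.

Call:
step_arm --plan '[[[-0.3, -0.1, -0.05, 0, 0, 0], [-0.6, -0.1, -0.05, 0, 0, 0], [-0.8, -0.1, -0.05, 0, 0, 0], [-1.0, -0.1, -0.05, 0, 0, 0], [-1.2, -0.1, -0.05, 0, 0, 0], [-1.4, -0.1, -0.05, 0, 0, 0], [-1.6, -0.1, -0.05, 0, 0, 0], [-1.8, -0.1, -0.05, 0, 0, 0]]]'

```text
time_s: 4.17
ee_pos: [0.592, 0.1522, 0.1574]
eef_rot: [-3.141, -0.001, -0.285]
force: [2.9, 0.1, 1.9]
grip_width: 0.0008
grip_force: 1.4
```

```bash
python3 -c "
from h import *
go(.032,.05,.155)
shot('scene','s3.png')
r=ctrl.place_of('knob','scene');print(r[:1]);X=onz('scene',r[0]['at'],.167);print(X,lat(X))
X=onz('scene',(394.5,168),.162);print(X,lat(X))
"
```

```text
t 4.1667 lat [0.0559 0.0504] [0.592  0.1522 0.1574] F [2.9292 0.1213 1.8742] | target [0.569  0.1586 0.155 ] d [-0.8   0.01  0.08] w [-0.   -0.01  0.  ]
[]Traceback (most recent call last):
  File "<string>", line 5, in <module>
    r=ctrl.place_of('knob','scene');print(r[:1]);X=onz('scene',r[0]['at'],.167);print(X,lat(X))
                                                               ~^^^
IndexError: list index out of range
```

Call:
step_arm --plan '[[[-0.15, 0, 0, 0, 0, 0], [-0.3, 0, 0, 0, 0, 0], [-0.45, 0, 0, 0, 0, 0], [-0.58, 0, 0, 0, 0, 0], [-0.68, 0, 0, 0, 0, 0], [-0.68, 0, 0, 0, 0, 0]]]'

```text
time_s: 4.77
ee_pos: [0.572, 0.1581, 0.1568]
eef_rot: [3.141, 0.001, -0.284]
force: [0.2, -0.2, 0.3]
grip_width: 0.0006
grip_force: 0.1
```

```bash
cat >> h.py <<'E'
def kfind(f):
    # compare red blob of the knob with the model; fit (shift, across)
    m=cv2.cvtColor(cv2.imread('pics/'+f),cv2.COLOR_BGR2HSV).astype(int)
    r=(((m[:,:,0]<6)|(m[:,:,0]>174))&(m[:,:,1]>170)&(m[:,:,2]>45)).astype(np.uint8)
    n,l,s,ce=cv2.connectedComponentsWithStats(r)
    for i in range(1,n):
        if s[i][4]>60 and 320<ce[i][0]<440 and 120<ce[i][1]<230: print(s[i],ce[i].round(1),'lat z.17',lat(onz('scene',ce[i],.17)))
E
python3 -c "
from h import *
kfind('s.png');go(.032,.05,.155)
shot('scene','s3.png');kfind('s3.png')
im=cv2.imread('pics/s3.png')[100:260,280:500]
cv2.imwrite('pics/c3.png',cv2.resize(im,None,fx=3,fy=3))"
```

```text
[386 160  17  17 235] [394.  167.7] lat z.17 [0.0482 0.0453]
[408 168  22  33 438] [417.2 185.1] lat z.17 [0.1123 0.0352]
t 4.7667 lat [0.035  0.0504] [0.572  0.1581 0.1568] F [ 0.1677 -0.1918  0.3204] | target [0.569  0.1586 0.155 ] d [-0.1   0.01  0.06] w [0.   0.   0.01]
[372 149  13  17 160] [378.  156.9] lat z.17 [0.0022 0.0499]
[408 169  22  32 436] [417.2 185.1] lat z.17 [0.1123 0.0353]
```

View pics/c3.png

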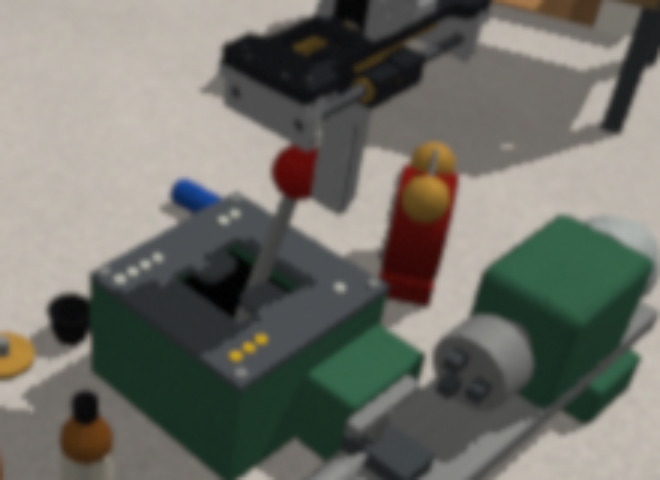

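The knob is now slightly forward of neutral, at about (380,157). I'll push about 6 mm more, then back off and measure.

Call:
step_arm --plan '[[[-0.1, 0, 0, 0, 0, 0], [-0.2, 0, 0, 0, 0, 0], [-0.2, 0, 0, 0, 0, 0], [0.1, 0, 0, 0, 0, 0], [0.6, 0, 0, 0, 0, 0], [1.2, -0.3, 0, 0, 0, 0], [1.5, -1.1, 0, 0, 0, 0], [1.5, -1.9, 0, 0, 0, 0]]]'

```text
time_s: 5.48
ee_pos: [0.6337, 0.1991, 0.1563]
eef_rot: [3.141, 0.0, -0.287]
force: [-0.5, 0.6, -0.1]
grip_width: 0.0001
grip_force: 0.0
```

```bash
python3 -c "
from h import *
go(.08,.105,.157);go(0.002,.105,.157)
shot('scene','s4.png');kfind('s4.png')
im=cv2.imread('pics/s4.png')[100:260,280:500]
cv2.imwrite('pics/c4.png',cv2.resize(im,None,fx=3,fy=3))"
```

```text
t 5.4833 lat [0.0827 0.1071] [0.6337 0.1991 0.1563] F [-0.49    0.5579 -0.135 ] | target [0.6305 0.1979 0.157 ] d [-0.09  0.07 -0.02] w [ 0.    0.   -0.02]
t 5.4833 lat [0.0827 0.1071] [0.6337 0.1991 0.1563] F [-0.49    0.5579 -0.135 ] | target [0.5556 0.2198 0.157 ] d [-2.69  0.07 -0.02] w [ 0.    0.   -0.02]
[370 148  17  16 221] [377.8 155.4] lat z.17 [-0.0017  0.0537]
[408 168  21  33 438] [417.1 185.2] lat z.17 [0.1123 0.0351]
```

Call:
step_arm --plan '[[[-0.9, 0, 0, 0, 0, 0], [-1.8, 0, 0, 0, 0, 0], [-2.4, 0, 0, 0, 0, 0], [-2.65, 0.1, 0, 0, 0, 0], [-2.65, 0.4, 0, 0, 0, 0], [-2.65, 0.6, 0, 0, 0, 0], [-2.65, 0.8, 0, 0, 0, 0], [-2.65, 1.0, 0, 0, 0, 0]]]'

```text
time_s: 6.2
ee_pos: [0.5479, 0.1925, 0.157]
eef_rot: [-3.141, -0.001, -0.286]
force: [0.9, 3.8, 2.6]
grip_width: 0.0005
grip_force: 1.7
```

Call:
step_arm --plan '[[[0, 0.2, 0, 0, 0, 0], [0, 0.4, 0, 0, 0, 0], [0, 0.6, 0, 0, 0, 0], [0, 0.8, 0, 0, 0, 0], [0, 1.0, 0, 0, 0, 0], [0, 1.2, 0, 0, 0, 0], [0, 1.4, 0, 0, 0, 0], [0, 1.4, 0, 0, 0, 0]]]'

```text
time_s: 6.87
ee_pos: [0.535, 0.1521, 0.1568]
eef_rot: [3.141, 0.0, -0.285]
force: [0.0, 0.9, 0.8]
grip_width: -0.0001
grip_force: 0.3
```

```bash
python3 -c "
from h import *
go(.003,-.0175,.155)
shot('scene','s5.png');kfind('s5.png')
X=onz('scene',(377.8,155.4),.171);print(lat(X))
im=cv2.imread('pics/s5.png')[100:260,280:500]
cv2.imwrite('pics/c5.png',cv2.resize(im,None,fx=3,fy=3))"
```

```text
t 6.8667 lat [0.0012 0.0342] [0.535  0.1521 0.1568] F [0.0045 0.9457 0.8054] | target [0.5222 0.102  0.155 ] d [0.06 1.72 0.06] w [ 0.  0. -0.]
[354 153  18  18 245] [362.2 161.3] lat z.17 [-0.0088  0.014 ]
[408 168  22  33 439] [417.2 185.1] lat z.17 [0.1123 0.0353]
[-0.0007  0.0524]
```

View pics/c5.png

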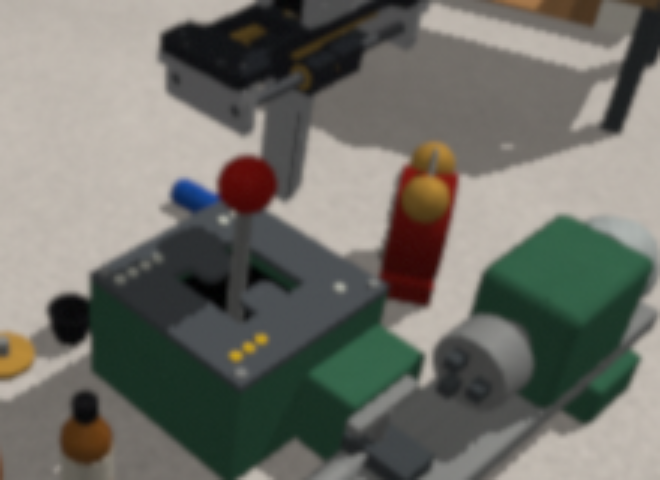

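The lever is upright, with the knob at about (362,161), and following the push. Continuing across.

Call:
step_arm --plan '[[[0.05, 0.2, 0, 0, 0, 0], [0.05, 0.4, 0, 0, 0, 0], [0.05, 0.6, 0, 0, 0, 0], [0.05, 0.8, 0, 0, 0, 0], [0.05, 1.0, 0, 0, 0, 0], [0.05, 1.2, 0, 0, 0, 0], [0.05, 1.35, 0, 0, 0, 0], [0.05, 1.5, 0, 0, 0, 0]]]'

```text
time_s: 7.58
ee_pos: [0.5239, 0.109, 0.1567]
eef_rot: [3.142, 0.0, -0.285]
force: [0.4, 1.7, -0.9]
grip_width: 0.0005
grip_force: 0.8
```

Call:
step_arm --plan '[[[0, 0.08, 0, 0, 0, 0], [0, 0.15, 0, 0, 0, 0], [0, 0.2, 0, 0, 0, 0], [0, 0.2, 0, 0, 0, 0]]]'

```text
time_s: 7.92
ee_pos: [0.5224, 0.1036, 0.1569]
eef_rot: [3.142, 0.0, -0.285]
force: [-1.0, 1.2, -0.9]
grip_width: 0.0003
grip_force: 0.4
```

```bash
python3 -c "
from h import *
go(.003,-.0175,.155)
shot('scene','s6.png');kfind('s6.png')
for s in (-.05,0,.05):
  for a in (.28,.31,.34,.36): print(s,a,proj('scene',knob(s,a)))"
```

```text
t 7.9167 lat [ 0.0027 -0.0158] [0.5224 0.1036 0.1569] F [-0.9924  1.2351 -0.8579] | target [0.5222 0.102  0.155 ] d [0.01 0.06 0.06] w [0. 0. 0.]
[335 166  19  18 265] [344.  174.5] lat z.17 [-0.0021 -0.0445]
[408 168  22  33 438] [417.2 185.1] lat z.17 [0.1123 0.0352]
-0.05 0.28 [343.3825 171.0455]
-0.05 0.31 [341.7967 172.4888]
-0.05 0.34 [340.2199 173.9829]
-0.05 0.36 [339.1747 175.0064]
0 0.28 [346.004  172.6541]
0 0.31 [344.3899 174.0941]
0 0.34 [342.7822 175.5833]
0 0.36 [341.715  176.6026]
0.05 0.28 [348.6459 174.4304]
0.05 0.31 [347.0035 175.8653]
0.05 0.34 [345.3649 177.3476]
0.05 0.36 [344.2756 178.3614]
```

Call:
step_arm --plan '[[[0, 0.05, 0, 0, 0, 0], [0, 0.1, 0, 0, 0, 0], [0, 0.1, 0, 0, 0, 0]]]'

```text
time_s: 8.22
ee_pos: [0.5215, 0.1008, 0.1568]
eef_rot: [3.142, 0.0, -0.284]
force: [0.4, 1.8, 0.2]
grip_width: 0.0004
grip_force: 0.6
```

Call:
step_arm --plan '[[[0, 0.05, 0, 0, 0, 0], [0, 0.08, 0, 0, 0, 0], [0, 0.08, 0, 0, 0, 0]]]'

```text
time_s: 8.47
ee_pos: [0.5209, 0.0986, 0.1568]
eef_rot: [-3.141, 0.0, -0.285]
force: [0.4, 2.1, -2.1]
grip_width: 0.0005
grip_force: 1.5
```

```bash
python3 -c "
from h import *
go(.003,-.0175,.155)
shot('scene','s7.png');kfind('s7.png')"
```

```text
t 8.4667 lat [ 0.0027 -0.0211] [0.5209 0.0986 0.1568] F [ 0.3858  2.082  -2.1234] | target [0.5222 0.102  0.155 ] d [ 0.01 -0.12  0.06] w [-0.  0.  0.]
[334 167  18  19 265] [342.2 176. ] lat z.17 [-0.001  -0.0504]
[408 168  22  33 440] [417.2 185. ] lat z.17 [0.1122 0.0355]
```

Call:
step_arm --plan '[[[0, -0.5, 0, 0, 0, 0], [-0.3, -1.3, 0, 0, 0, 0], [-1.1, -1.7, 0, 0, 0, 0], [-2.0, -1.7, 0, 0, 0, 0], [-2.5, -1.2, 0, 0, 0, 0], [-2.5, -0.1, 0, 0, 0, 0], [-2.5, 0.7, 0, 0, 0, 0], [-2.5, 0.97, 0, 0, 0, 0]]]'

```text
time_s: 9.18
ee_pos: [0.44, 0.0898, 0.1572]
eef_rot: [3.141, -0.001, -0.285]
force: [-0.1, 0.3, 0.4]
grip_width: 0.0002
grip_force: 0.0
```

```bash
python3 -c "
from h import *
go(.022,-.05,.155)
shot('scene','s8.png');kfind('s8.png')
im=cv2.imread('pics/s8.png')[100:260,280:500]
cv2.imwrite('pics/c8.png',cv2.resize(im,None,fx=3,fy=3))"
```

```text
t 9.1833 lat [-0.0725 -0.0523] [0.44   0.0898 0.1572] F [-0.0519  0.3331  0.3709] | target [0.5313 0.0654 0.155 ] d [ 3.15 -0.08  0.07] w [ 0.01 -0.   -0.  ]
[334 167  18  19 277] [342.3 175.7] lat z.17 [-0.0015 -0.0497]
[408 168  22  33 441] [417.2 185.1] lat z.17 [0.1122 0.0353]
```

View pics/c8.png

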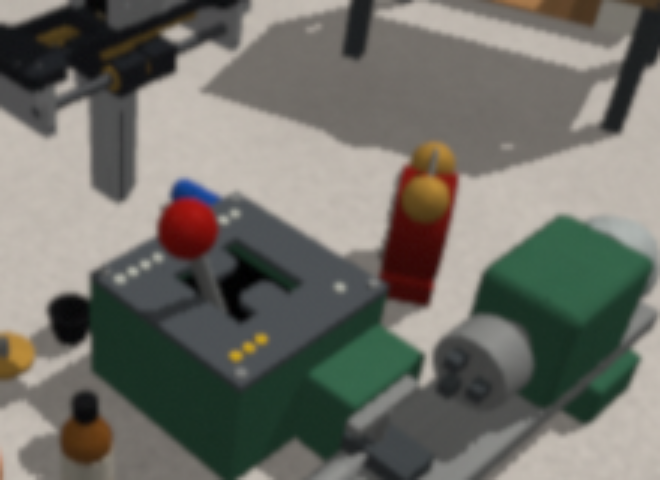

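The lever stands in neutral in the right lane, with the knob at about (342,176) and the fingers behind it. Pushing forward.

Call:
step_arm --plan '[[[0.5, -0.07, 0, 0, 0, 0], [1.0, -0.07, 0, 0, 0, 0], [1.3, -0.07, 0, 0, 0, 0], [1.5, -0.07, 0, 0, 0, 0], [1.7, -0.07, 0, 0, 0, 0], [1.9, -0.07, 0, 0, 0, 0], [2.1, -0.07, 0, 0, 0, 0], [2.3, -0.07, 0, 0, 0, 0]]]'

```text
time_s: 9.9
ee_pos: [0.5079, 0.0744, 0.1569]
eef_rot: [-3.142, 0.0, -0.284]
force: [-1.0, 0.6, 0.1]
grip_width: 0.0004
grip_force: 0.8
```

Call:
step_arm --plan '[[[0.18, 0, 0, 0, 0, 0], [0.36, 0, 0, 0, 0, 0], [0.52, 0, 0, 0, 0, 0], [0.65, 0, 0, 0, 0, 0], [0.7, 0, 0, 0, 0, 0], [0.7, 0, 0, 0, 0, 0]]]'

```text
time_s: 10.4
ee_pos: [0.528, 0.0683, 0.1568]
eef_rot: [3.142, -0.0, -0.285]
force: [0.6, 0.3, -1.1]
grip_width: 0.0007
grip_force: 0.0
```

```bash
python3 -c "
from h import *
go(.022,-.05,.155)
shot('scene','s9.png');kfind('s9.png')
for s in (.28,.32,.36):print(proj('scene',knob(s,.34)))"
```

```text
t 10.4 lat [ 0.0181 -0.0481] [0.528  0.0683 0.1568] F [ 0.6059  0.3197 -1.1172] | target [0.5313 0.0654 0.155 ] d [0.13 0.06 0.06] w [ 0. -0.  0.]
[408 168  22  33 437] [417.2 185.1] lat z.17 [0.1124 0.0352]
[350 181  21  21 327] [359.8 191.4] lat z.17 [ 0.0534 -0.0586]
[357.2508 187.4506]
[359.2749 189.5133]
[361.2733 191.6567]
```

Call:
step_arm --plan '[[[0.05, 0, 0, 0, 0, 0], [0.1, 0, 0, 0, 0, 0], [0.1, 0, 0, 0, 0, 0]]]'

```text
time_s: 10.7
ee_pos: [0.5307, 0.0676, 0.1569]
eef_rot: [3.142, 0.0, -0.284]
force: [-0.8, 0.2, -1.1]
grip_width: 0.0005
grip_force: 0.5
```

Call:
step_arm --plan '[[[0.05, 0, 0, 0, 0, 0], [0.08, 0, 0, 0, 0, 0], [0.08, 0, 0, 0, 0, 0]]]'

```text
time_s: 10.95
ee_pos: [0.5319, 0.0672, 0.1566]
eef_rot: [3.141, 0.003, -0.284]
force: [-9.9, 3.0, 3.1]
grip_width: 0.0006
grip_force: 5.2
```

```bash
python3 -c "
from h import *
go(.022,-.05,.155)
shot('scene','s10.png');kfind('s10.png')"
```

```text
t 10.95 lat [ 0.0221 -0.0481] [0.5319 0.0672 0.1566] F [-9.8998  2.9527  3.0981] | target [0.5313 0.0654 0.155 ] d [-0.    0.06  0.05] w [0.   0.03 0.  ]
[408 168  22  33 437] [417.2 185.1] lat z.17 [0.1124 0.0352]
[350 183  22  20 324] [360.8 192.5] lat z.17 [ 0.0568 -0.0595]
```

The stop is reached: about 10 N at TCP x = 22 mm, as predicted. Backing off and lifting.

Call:
step_arm --plan '[[[-0.2, 0, 0, 0, 0, 0], [-0.8, 0, 0, 0, 0, 0], [-1.6, 0, 0, 0, 0, 0], [-2.4, 0, -0.4, 0, 0, 0], [-3.0, 0, -1.3, 0, 0, 0], [-3.5, 0, -2.2, 0, 0, 0], [-3.6, 0, -2.6, 0, 0, 0], [-3.6, 0, -2.6, 0, 0, 0]]]'

```text
time_s: 11.67
ee_pos: [0.4298, 0.0977, 0.238]
eef_rot: [-3.139, -0.006, -0.284]
force: [-0.1, 1.0, 0.8]
grip_width: 0.0003
grip_force: 0.0
```

```bash
python3 -c "
from h import *
go(0,-.05,.155)
shot('scene','s11.png');kfind('s11.png')
im=cv2.imread('pics/s11.png')[100:290,220:500]
cv2.imwrite('pics/c11.png',cv2.resize(im,None,fx=2.5,fy=2.5))"
```

```text
t 11.6667 lat [-0.0845 -0.0475] [0.4298 0.0977 0.238 ] F [-0.0568  0.9512  0.7604] | target [0.5102 0.0716 0.155 ] d [2.8  0.09 2.78] w [-0.02 -0.06  0.01]
[408 168  22  33 438] [417.1 185.2] lat z.17 [0.1123 0.0351]
[351 182  21  21 331] [360.8 192.4] lat z.17 [ 0.0564 -0.0591]
```

View pics/c11.png

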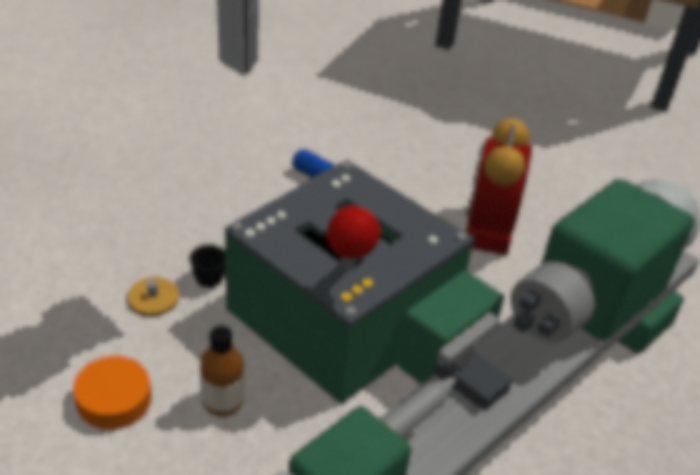

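The lever stands in third, with the knob at (361,192) as predicted. The hand is clear and nothing else has moved.

```bash
python3 -c "
from station import ctrl
print(ctrl.hand_in())"
```

```text
the job is handed in; nothing more can be done
None
```

The lathe is in third gear: the lever reached its stop at about 10 N and stayed there, the hand is clear, the final picture shows nothing else moved, and I handed the job in at about 12 s.

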